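Push a spent cuvette block through the waste-chute flap

TASK

With the fingertips, push the spent cuvette block along the steel ledge and in under the hanging flap of the waste chute until it drops down inside, then draw the fingers back so that the flap swings shut behind it. Only push the block, do not pick it up, and leave the bottle, the jar and the tube rack where they stand.

Things in the scene. Friction and masses are not known exactly. Their poses are not given: they have to be found in the camera images.
- chute: Waste-chute station fixed to the table, in a different place and turn each time: a steel ledge leads to a flap in the mouth of a hood. Origin: on the table, under the flap, on the centre line; +x leads along the ledge and in through the flap, z up. The hood runs from x = 0 to 170 mm: white cheeks 92 mm apart inside, 6 mm thick, 126 mm tall; on top a guard grille of thin rods (to 126 mm), back wall 70 mm tall.
- ledge_front (a point): Middle of the ledge's front end, on its top (chute x = -145 mm, z = 70 mm). The level ledge runs from here to ledge_end, 92 mm wide between two guard rails 6 mm thick that stand 12 mm above it and end at the hood (x = 0).
- mouth (a point): Middle of the hood's mouth at ledge level (chute x = 0, z = 70 mm). The mouth is 92 mm wide and 48 mm high; above it lies the hinge rod, 8 mm thick, its top 126 mm above the table, reaching 57 mm either side of the centre.
- ledge_end (a point): Middle of the ledge's inner end (chute x = +15 mm, z = 70 mm). From here a steel slide falls at about 61 degrees to a catch floor 6 mm above the table. All is smooth and slippery. A block pushed until its middle is well past this edge tips and slides down by itself; if it hesitates, push it on a little.
- flap (a joint): Angle of the aluminium flap (86 mm wide, 48 mm tall, 3 mm thick, 40 g) about the horizontal hinge at its top edge, in chute frame x = 0, z = 122 mm. 0 hangs shut, grows to 1.5 as it swings inwards (+x of the chute); it cannot swing outwards, and it falls shut by its weight when nothing holds it.
- flap_edge (a point): Middle of the flap's lower edge; 4 mm above the ledge when shut.
- block: Spent cuvette block, loose, white plastic with two rows of five grey wells on top: 64 mm (its x) by 44 mm (its y) by 26 mm tall, 60 to 130 g. Origin: centre of its underside. It stands upright on the ledge in front of the flap, its x roughly along the chute's x (turned up to 0.25 rad), up to 15 mm off the centre line.
- block_mid (a point): Middle of the cuvette block, 13 mm above its underside.
- bottle: White reagent bottle, 52 mm across, 105 mm tall, on the table to the right of the ledge (chute's -y). Origin: centre of its underside. Not to be disturbed.
- jar: Low clear jar with white cap, 48 mm across, 55 mm tall, on the table to the right of the ledge. Origin: centre of its underside. Not to be disturbed.
- rack: Grey tube rack with four capped tubes, 120 mm (its x) by 44 mm, 100 mm tall, on the table to the left of the chute (its +y). Origin: centre of its underside. Not to be disturbed.
Mind the look-alikes: they are no part of the job. What is shaped like the block but purple or red is not meant.

How it is judged (in metres and radians):
On the way, in this order (a step that is already met when the one before it is completed fails the run):
1. the block, still resting on the ledge, has pushed the flap open and its nose is at least 12 mm inside (x of block_mid in the frame of chute above -0.02 m and z of block_mid in the frame of chute above 0.07 m and value of joint flap above 0.25 rad), for 0.1 s.
2. the block has dropped down inside the chute (x of block_mid in the frame of chute above 0.03 m and z of block_mid in the frame of chute below 0.062 m), for 0.2 s.
At the end, for the whole second after the job is handed in: The block lies at rest inside the chute, its middle below 62 mm above the table and between 30 and 165 mm beyond the flap, and the flap hangs shut (within 0.08 rad) and still (all of step 2 and x of block_mid in the frame of chute below 0.165 m and y of block_mid in the frame of chute between -0.046 and 0.046 m and linear speed of block below 0.02 m/s and value of joint flap below 0.08 rad and velocity of joint flap between -0.2 and 0.2 rad/s); the robot touches nothing.
It fails at once if the block is lifted off the ledge (its middle more than 97 mm above the table; it starts at 83 mm) (z of block_mid in the frame of chute above 0.097 m).
It fails at once if the block is pushed off the ledge outside the chute (z of block_mid in the frame of chute below 0.065 m and (x of block_mid in the frame of chute below 0 m or x of block_mid in the frame of chute above 0.17 m or y of block_mid in the frame of chute below -0.05 m or y of block_mid in the frame of chute above 0.05 m)).
It fails at once if the bottle is shifted by more than 15 mm or tipped (distance of bottle from where it was at the start of the episode above 0.015 m or angle between bottle's own z axis and vertical above 0.3 rad).
It fails at once if the jar is shifted by more than 15 mm or tipped (distance of jar from where it was at the start of the episode above 0.015 m or angle between jar's own z axis and vertical above 0.3 rad).
It fails at once if the rack is shifted by more than 15 mm or tipped (distance of rack from where it was at the start of the episode above 0.015 m or angle between rack's own z axis and vertical above 0.3 rad).
It also fails if it takes over 38 s, if anything falls off the work surface, if the arm or the gripper's body presses on something with over 40 N, if the wrist force passes 120 N, or if a joint passes its speed limit or range.

ROBOT

A 6-joint arm with a two-finger parallel gripper is mounted at the origin on the work surface. World frame = base frame: x ahead of the robot, y to its left, z up, the work surface at z = 0. Lengths are in mm, angles in rad, forces in N, time in s.
With the tool pointing down it reaches from about 325 to 1000 mm from the base axis. Payload 5.1 kg.
Tool frame: the origin (TCP) lies at the very end of the fingers, on their centre line; the grasp point (between the pads) lies 19 mm behind it; z points along the fingers, x is the direction in which the jaws open and shut, and the axes are right-handed (so a half turn about z gives the same grasp; the last joint's range is limited). The gripper opens to 85 mm and grips with 20 to 120 N. Pads are 22 mm wide; open, the fingers measure 114 mm over their backs; the gripper's body (76 mm by 85 mm) begins 54 mm behind the grasp point. The pads swing forward as they close: fully open they stand 13 mm farther back than shut.
Start: joints at [-1.327, 0.124, 1.65, -0, 1.367, -0.083], TCP at [208.626, -615.597, 231.322] pointing down, gripper open.
Joint ranges: [-2.61, 2.61], [-1.02, 2.33], [0.03, 2.71], [-1.35, 4.49], [0.32, 2.68], [-2.91, 2.91]. Speed limits (rad/s): [2.57, 2.57, 3.14, 3.14, 3.14, 3.14].

INTERFACE

Orientations are given as a rotation vector (axis times angle).
In Python, from plant import * gives the robot as it stands.
- The arm moves only by the tool send_rows, never from a script. Its argument "series" is a list of rows, each a list of 4 numbers: the shift along the tool's x, y, z in mm, then the turn about the tool's z in rad. A call has 1 to 10 rows; each row is the pose to reach, as a shift and turn from the pose commanded when the call began, along the tool's axes at that moment; what a row does not reach only later rows make up. A row lasts 1/10 s, in which the tool goes at most 50 mm and 8.59 degrees, less where a joint would pass 70% of its speed; a pose out of reach is approached as far as the arm can. A call with a gripper value outside its range is refused whole. "hand" is the finger opening in mm, from 0 to 85.4, set as the call begins (left out, the last holds). The fingers move at their own pace and stop on an object; "force" is the grip in N (left out, the last holds). Time passes only in rows, so rows that repeat a pose let the fingers close. It gives the time, the measured TCP pose, the force and the opening at its end, in the units of the state.
- get_state(): the state, without advancing time (a new reading comes with each control period).
- grab_frame(name): name is "scene" or "top" or "wrist"; returns a dict with "pixels" (384x512x3 uint8, blue, green, red), "z_map" (384x512 float32, mm along the optical axis (not along the pixel's ray), 0 where there is no reading), "intrinsics" (3x3 intrinsics, pixels), "world_from_camera" (4x4, takes a point from camera to world coordinates). Camera axes: x right, y up, looking along -z (the intrinsics and any distortion apply to the point x, -y, -z); pixel columns grow to the right and rows downward; lengths in mm; the calibration is good to about 2 mm. A picture is of the moment at which its call begins.
- sign_off(): hands the job in, once; it reports no verdict.
The state is a dict: "time_s": time; "q": joint angles; "joint_vel": joint speeds; "joint_efforts": joint torques, N m; "tool_pos": TCP position; "tool_rot": TCP orientation; "wrist_force": force on the tool from outside, world axes, zero at the start; "ft_torque": the same for the moment, N m; "width": finger opening in mm.
Only numpy, scipy, OpenCV 4.12 (cv2) and the standard library are available. Lean on these libraries where they do the work, as an engineer would, in place of code of your own. Each camera call takes 0.05 s, during which the arm holds its last target.

## Working session

There is one attempt and no reset: what is moved stays moved. The work goes in short steps, Python scripts to look and compute and a tool call to move; the robot and the scene stay as the last step left them, time stands still between calls to the robot, and variables do not carry over. Pictures are saved under pics/ and viewed, and the job is handed in when it is done.

Besides the shell and the picture viewer there is one more tool, called after "Call:" as name(argument=value, ...) on one line, values as JSON. send_rows: Moves the arm, as the interface text tells. Its arguments: {"type":"object","properties":{"series":{"type":"array","items":{"type":"array","items":{"type":"number"}}},"hand":{"type":"number"},"force":{"type":"number"}},"required":["series"]}

```bash
mkdir -p pics; ls; cat > h.py <<'E'
from plant import *
import numpy as np, cv2
def snap(n,f):
    d=grab_frame(n); cv2.imwrite(f'pics/{f}.png',d['pixels']); np.savez(f'pics/{f}.npz',**d); return d
def pt(d,u,v,z=None):
    K=d['intrinsics'];T=d['world_from_camera']
    r=np.array([(u-K[0,2])/K[0,0],-(v-K[1,2])/K[1,1],-1.])
    if z is None:
        D=d['z_map'][int(round(v)),int(round(u))]; p=r*D
        return (T@np.r_[p,1])[:3]
    o=T[:3,3]; w=T[:3,:3]@r; return o+w*(z-o[2])/w[2]
def ld(f): return dict(np.load(f'pics/{f}.npz'))
E
python3 - <<'E'
from h import *
snap('scene','s0'); snap('top','t0'); print(get_state())
E
```

```text
pics
{'time_s': 0.1, 'q': array([-1.32659875e+00,  1.24449024e-01,  1.65150948e+00, -2.65529907e-06,
        1.36750276e+00, -8.26029700e-02]), 'joint_vel': array([ 2.83499753e-05, -9.88187597e-04, -5.03826053e-03, -6.41152467e-04,
        2.18899090e-03,  5.21665193e-04]), 'joint_efforts': array([ 6.06327994e-04, -4.24933648e+01, -3.66652286e+01, -6.04258207e-05,
        4.00174104e-03,  1.92138128e-05]), 'tool_pos': array([ 208.49849019, -615.08297911,  230.18655484]), 'tool_rot': array([-2.55224036e+00,  1.82977528e+00,  2.23803322e-03]), 'wrist_force': array([ 0.30513879,  0.57966708, -0.47848797]), 'ft_torque': array([ 0.01084191,  0.02543055, -0.03292981]), 'width': 85.39530138275299}
```

View pics/s0.png

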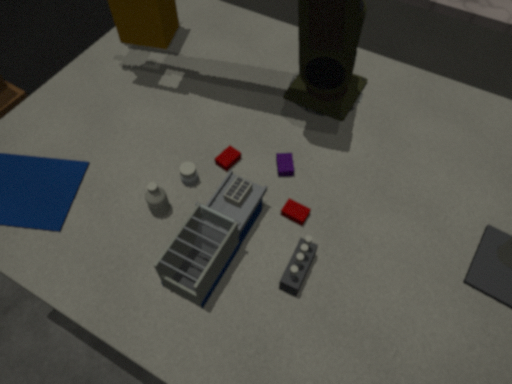

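View pics/t0.png

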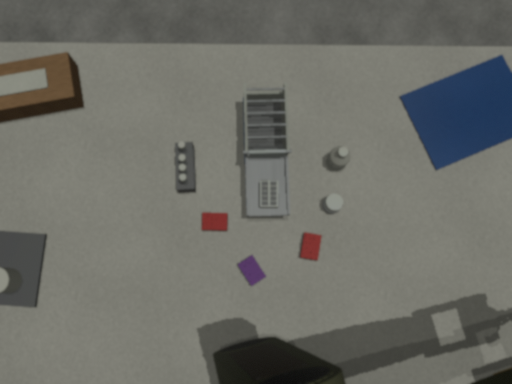

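The target is the grey-white welled block on the ledge, at top (268,194) and scene (238,190). The look-alikes are red at top (214,222) and (310,246), and purple at (251,270); none of these is on the ledge. Next I'll take a close crop.

```bash
python3 - <<'E'
from h import *
d=ld('t0'); im=d['pixels']
c=im[75:230,225:365]; c=cv2.convertScaleAbs(cv2.resize(c,None,fx=4,fy=4,interpolation=cv2.INTER_CUBIC)[:,:],alpha=1.3); cv2.imwrite('pics/t0c.png',c[:600])
print(d['intrinsics'],d['world_from_camera'])
d=ld('s0'); im=d['pixels']
c=im[140:310,140:330]; c=cv2.resize(c,None,fx=3.5,fy=3.5,interpolation=cv2.INTER_CUBIC); cv2.imwrite('pics/s0c.png',c)
E
```

```text
[[499.79114649   0.         254.76446595]
 [  0.         499.79114649 196.10295543]
 [  0.           0.           1.        ]] [[ 4.38869302e-05  9.84810233e-01 -1.73634105e-01  3.05858084e+02]
 [-9.99816785e-01  3.36682273e-03  1.88430872e-02  4.54919861e+01]
 [ 1.91414604e-02  1.73601466e-01  9.84629949e-01  1.26302086e+03]
 [ 0.00000000e+00  0.00000000e+00  0.00000000e+00  1.00000000e+00]]
```

View pics/t0c.png

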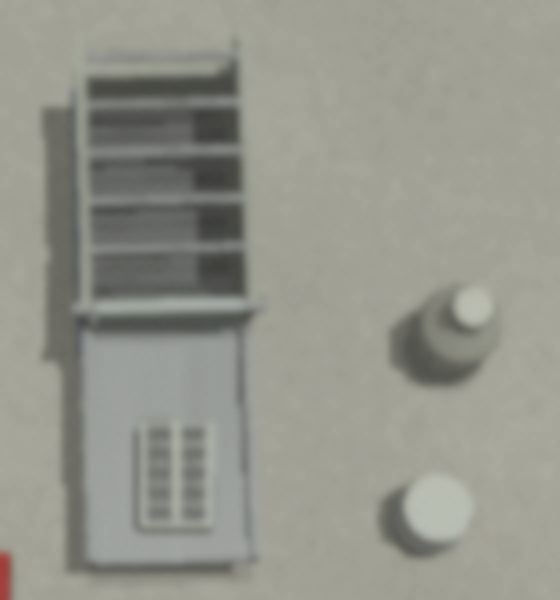

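View pics/s0c.png

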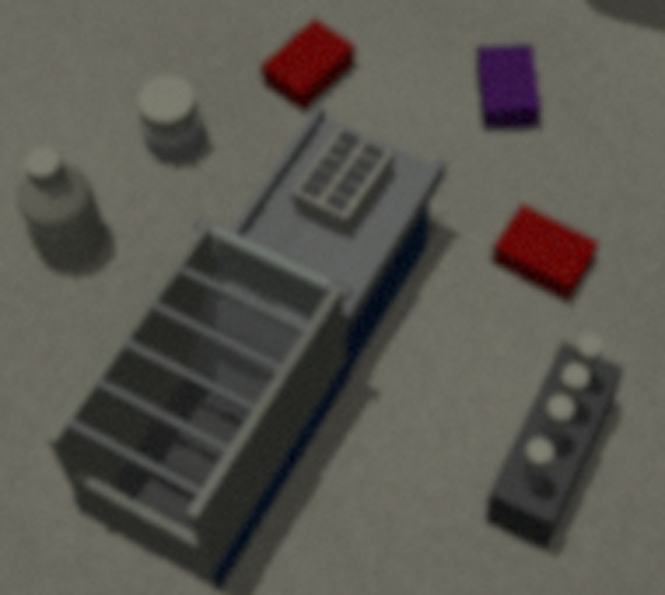

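```bash
python3 - <<'E'
from h import *
d=ld('t0')
P={}
for n,x,y,z in [('railFL',85,566,82),('railFR',255,560,82),('rodL',73,308,122),('rodR',265,304,122),('ckL',80,55,126),('ckR',238,45,126),
 ('bBL',141,527,96),('bBR',212,529,96),('bFR',210,425,96),('bFL',139,425,96),('ledgeL',88,562,70),('ledgeR',238,562,70),('jar',437,508,55),('bot',472,307,105),]:
    u,v=225+x/4-.375,75+y/4-.375
    P[n]=pt(d,u,v,z); print(n,P[n].round(1),pt(d,u,v).round(1))
m=(P['railFL']+P['railFR'])/2; r=(P['rodL']+P['rodR'])/2
print(m,r,r-m, np.arctan2(*(r-m)[1::-1]))
w=P['rodR']-P['rodL'];print(np.linalg.norm(w),np.arctan2(w[0],-w[1]))
for n,u,v in [('rodmid',267,151.5),('blk',268,194),('ledge',255,165),('ledge2',280,165),('ck',245,110)]: print(n,pt(d,u,v).round(1))
# depth-based segmentation
z=d['z_map'];K=d['intrinsics'];T=d['world_from_camera']
v,u=np.mgrid[:384,:512]
c=np.stack([(u-K[0,2])/K[0,0]*z,-(v-K[1,2])/K[1,1]*z,-z,np.ones_like(z)],-1)@T.T
box=(u>230)&(u<300)&(v>70)&(v<230)
B=c[box&(c[...,2]>88)&(c[...,2]<102)&(v>170)][:,:2].astype(np.float32)
print('block',len(B),B.mean(0),cv2.minAreaRect(B))
L=c[box&(c[...,2]>62)&(c[...,2]<78)&(v>156)][:,:2].astype(np.float32)
print('ledge',len(L),cv2.minAreaRect(L))
H=c[box&(c[...,2]>112)&(c[...,2]<135)&(v<150)]
print('hood',len(H),H[:,2].mean(),cv2.minAreaRect(H[:,:2].astype(np.float32)))
E
```

```text
railFL [465.6  44.1  82. ] [4.767e+02 4.400e+01 1.000e-01]
railFR [469.5 -57.4  82. ] [471.3 -58.5  68.7]
rodL [613.3  51.7 122. ] [612.8  51.6 124. ]
rodR [616.3 -61.6 122. ] [ 6.497e+02 -7.310e+01 -5.000e-01]
ckL [768.9  48.1 126. ] [769.2  48.1 125.2]
ckR [776.  -46.9 126. ] [776.3 -47.  125.2]
bBL [487.   11.1  96. ] [487.3  11.   94.4]
bBR [486.  -30.9  96. ] [490.2 -32.7  68.5]
bFR [548.7 -30.2  96. ] [549.1 -30.3  94.1]
bFL [548.6  12.2  96. ] [554.1  11.4  69.5]
ledgeL [469.7  42.3  70. ] [468.1  42.3  81.3]
ledgeR [469.9 -48.1  70. ] [469.7 -48.   71.4]
jar [ 505.8 -172.1   55. ] [ 505.7 -172.    55.6]
bot [ 619.8 -187.5  105. ] [ 619.5 -187.3  106. ]
[467.55774631  -6.64992057  82.        ] [614.8249265   -4.95464015 122.        ] [147.26718019   1.69528042  40.        ] 0.011511088462508505
113.26843691105458 0.02669679794627581
rodmid [612.9  -5.  125.9]
blk [517.2  -8.4  93.9]
ledge [593.6  22.1  70.3]
ledge2 [594.2 -39.3  69.1]
ck [715.3  47.  123.9]
block 476 [517.24884  -9.60662] ((517.617919921875, -9.63530158996582), (40.98493576049805, 63.44380187988281), 89.7498550415039)
ledge 1750 ((542.1055297851562, -6.481727600097656), (147.01791381835938, 103.9444808959961), 1.8741145133972168)
hood 774 125.09843655880825 ((700.2800903320312, -2.0113449096679688), (164.8319854736328, 104.05381774902344), 1.6027414798736572)
```

```bash
cat >> h.py <<'E'
from scipy.spatial.transform import Rotation as R
YAW=0.028; O=np.array([614.3,-5.2,0]); CX=np.array([np.cos(YAW),np.sin(YAW),0]); CY=np.array([-np.sin(YAW),np.cos(YAW),0])
def ch(p): q=np.asarray(p)-O; return np.array([q@CX,q@CY,p[2]])
def wd(x,y,z): return O+CX*x+CY*y+np.array([0,0,z])
def rel(target,yawx=-np.pi/2+YAW):
    s=get_state(); M=R.from_rotvec(s['tool_rot']).as_matrix()
    a=np.arctan2(M[1,0],M[0,0]); t=-(yawx-a)
    print('t',s['time_s'],'chute pos',ch(s['tool_pos']).round(1),'F',s['wrist_force'].round(1),'w',s['width'],'shift',(M.T@(target-s['tool_pos'])).round(1),'turn',round(t,4))
E
python3 - <<'E'
from h import *
print(ch([517.4,-9.6,83]))
rel(wd(-165,-1.5,180))
E
```

```text
[-96.98520158  -1.68542982  83.        ]
t 0.1 chute pos [-422.7 -598.3  230.2] F [ 0.3  0.6 -0.5] w 85.39530138275299 shift [-494.4 -422.    51.2] turn 0.2988
```

Call:
send_rows(series=[[-40,-33,0,0.05],[-80,-68,0,0.1],[-120,-102,0,0.15],[-160,-136,0,0.2],[-200,-170,0,0.25],[-240,-204,0,0.3],[-280,-238,0,0.3],[-320,-272,0,0.3],[-360,-306,0,0.3],[-400,-340,0,0.3]], hand=16)

```text
time_s: 1.1
tool_pos: [393.0, -148.8, 231.1]
tool_rot: [-2.25, 2.192, -0.0]
wrist_force: [-0.1, -0.7, -0.7]
width: 16.2
```

```bash
python3 - <<'E'
from h import *
rel(wd(-165,-1.5,150))
E
```

```text
t 1.1 chute pos [-225.2 -137.4  231.1] F [-0.1 -0.7 -0.7] w 16.16383064165107 shift [-136.   -59.9   81.1] turn -0.0018
```

Call:
send_rows(series=[[-30,-15,0,0],[-60,-30,0,0],[-90,-45,20,0],[-115,-55,40,0],[-131,-59,60,0],[-131,-59,80,0],[-131,-59,80,0],[-131,-59,80,0]])

```text
time_s: 1.9
tool_pos: [448.1, -18.3, 151.1]
tool_rot: [2.25, -2.191, -0.001]
wrist_force: [-0.1, -0.1, -0.0]
width: 16.1
```

```bash
python3 - <<'E'
from h import *
rel(wd(-165,-1.5,76))
snap('scene','s1'); d=snap('wrist','w1'); snap('top','t1')
s=ld('s1')['pixels'][140:290,140:330]
cv2.imwrite('pics/s1c.png',cv2.resize(s,None,fx=3.5,fy=3.5))
E
```

```text
t 1.9 chute pos [-166.5   -8.5  151.1] F [-0.1 -0.1 -0. ] w 16.097388432623006 shift [-7.  -1.5 75.1] turn -0.0012
```

View pics/s1c.png

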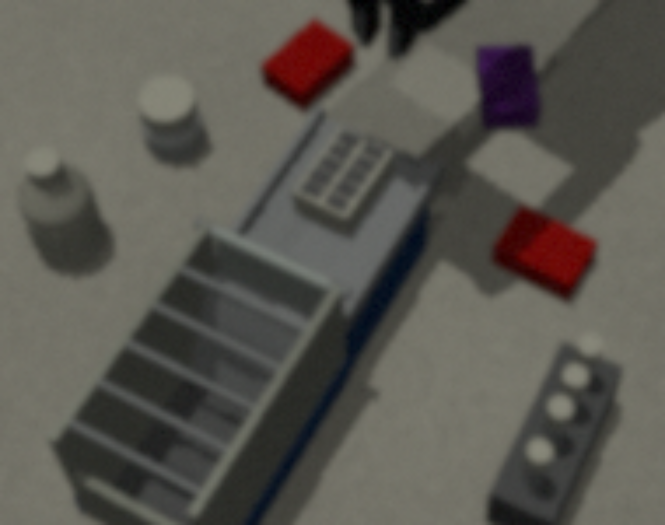

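View pics/w1.png

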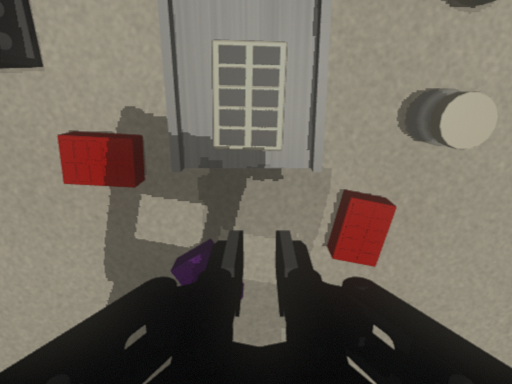

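The wrist view shows the block at (249,95), centred between the rails (172..324). The fingers sit at u≈260, so the tool has to go 7 mm left, which matches the computed shift. I'll check with the wrist depth.

```bash
python3 - <<'E'
from h import *
d=ld('w1')
for n,u,v,z in [('bBL',213,149,96),('bBR',283,149,96),('bFR',287,41,96),('bFL',213,40,96),('railL',172,100,82),('railR',324,100,82),('railLo',162,20,82),('railRo',330,20,82),('fl',175,171,70),('fr',322,170,70)]:
    print(n,ch(pt(d,u,v,z)).round(1),ch(pt(d,u,v)).round(1))
E
```

```text
bBL [-127.6   18.9   96. ] [-132.3   22.8   69. ]
bBR [-127.6  -25.6   96. ] [-132.1  -27.5   71. ]
bFR [-64.8 -26.5  96. ] [-61.3 -28.6  70.6]
bFL [-64.3  16.1  96. ] [-64.2  16.2  95.6]
railL [-97.9  46.2  82. ] [-97.9  45.6  84.3]
railR [-98.  -52.6  82. ] [-98.  -52.4  83. ]
railLo [-51.2  48.4  82. ] [-51.1  48.4  81.8]
railRo [-51.3 -53.5  82. ] [-51.5 -53.3  83.1]
fl [-148.4   51.2   70. ] [-145.4   48.    81.9]
fr [-147.8  -56.5   70. ] [-164.8  -70.7    0.7]
```

Call:
send_rows(series=[[-7,0,15,0],[-7,0,30,0],[-7,0,45,0],[-7,0,60,0],[-7,0,75,0],[-7,0,75,0],[-7,0,75,0]])

```text
time_s: 2.75
tool_pos: [448.1, -11.2, 76.1]
tool_rot: [2.251, -2.191, -0.001]
wrist_force: [0.2, 0.2, 0.9]
width: 16.2
```

Call:
send_rows(series=[[1.5,-8,0,0],[1.5,-16,0,0],[1.5,-22,0,0],[1.5,-28,0,0],[1.5,-34,0,0],[1.5,-40,0,0],[1.5,-46,0,0],[1.5,-52,0,0],[1.5,-58,0,0],[1.5,-64,0,0]])

```text
time_s: 3.75
tool_pos: [512.8, -11.1, 76.2]
tool_rot: [2.251, -2.191, -0.0]
wrist_force: [-0.4, 0.1, -0.3]
width: 16.0
```

```bash
python3 - <<'E'
from h import *
rel(wd(-63,-2.5,76))
snap('wrist','w2'); snap('top','t2')
c=ld('t2')['pixels'][75:230,225:365]; cv2.imwrite('pics/t2c.png',cv2.resize(c,None,fx=3.5,fy=3.5))
E
```

```text
t 3.75 chute pos [-101.7   -3.    76.2] F [-0.4  0.1 -0.3] w 15.959018010495996 shift [ -0.6 -38.7   0.2] turn -0.0012
```

View pics/w2.png

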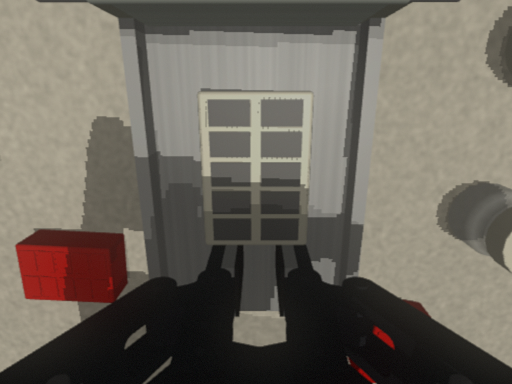

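View pics/t2c.png

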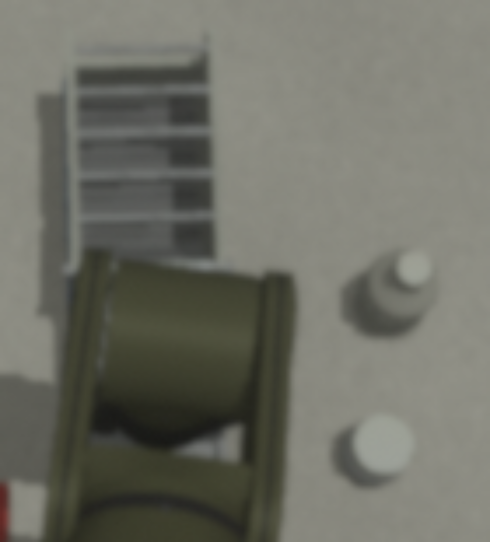

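The block is square to the rails: rear edge at v=243, front at v=92, centred at u≈257. It's being pushed straight.

```bash
python3 - <<'E'
from h import *
d=ld('w2')
for n,u,v,z in [('bBL',206,243,96),('bBR',306,243,96),('bFR',312,94,96),('bFL',199,92,96),('railL',147,130,82),('railR',357,130,82),('rod',255,14,126)]:
    print(n,ch(pt(d,u,v,z)).round(1),ch(pt(d,u,v)).round(1))
E
```

```text
bBL [-90.8  18.3  96. ] [-104.1   23.2   69.9]
bBR [-90.9 -24.7  96. ] [-104.2  -29.    69.8]
bFR [-29.3 -24.3  96. ] [-29.3 -24.4  95.7]
bFL [-28.6  17.8  96. ] [-28.6  17.7  96.5]
railL [-44.3  43.6  82. ] [-44.4  44.1  80.5]
railR [-44.3 -46.6  82. ] [-44.8 -47.8  78.2]
rod [ -8.8  -3.5 126. ] [-2.5 -3.1 95.6]
```

Call:
send_rows(series=[[0,-5,0,0],[0,-10,0,0],[0,-15,0,0],[0,-20,0,0],[0,-25,0,0],[0,-30,0,0],[0,-35,0,0],[0,-40,0,0],[0,-44,0,0],[0,-44,0,0]])

```text
time_s: 4.85
tool_pos: [557.0, -10.0, 76.5]
tool_rot: [-2.251, 2.191, -0.001]
wrist_force: [-0.3, 0.4, -0.1]
width: 16.2
```

```bash
python3 - <<'E'
from h import *
rel(wd(-17,-2.5,76))
snap('wrist','w3'); snap('scene','s3')
c=ld('s3')['pixels'][140:290,140:330]; cv2.imwrite('pics/s3c.png',cv2.resize(c,None,fx=3.5,fy=3.5))
E
```

```text
t 4.85 chute pos [-57.4  -3.1  76.5] F [-0.3  0.4 -0.1] w 16.183316457609756 shift [ -0.7 -40.4   0.5] turn -0.0011
```

View pics/w3.png

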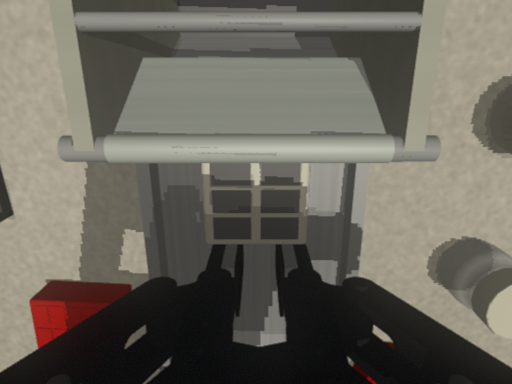

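View pics/s3c.png

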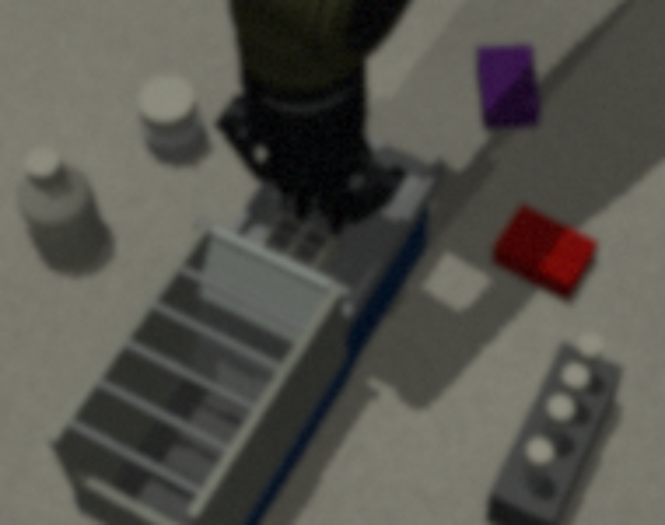

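The flap is swung in (wrist v 58–135) and the block is under it. Now I'll measure where the rod is.

```bash
python3 - <<'E'
from h import *
d=ld('w3')
for n,u,v,z in [('rodfront',255,161,122),('rodtop',255,148,126),('rodback',255,136,122),('rodL',60,148,122),('rodR',440,148,122),('bBL',206,243,96),('bBR',306,243,96),('flapedge',255,60,None)]:
    print(n,ch(pt(d,u,v,z)).round(1),ch(pt(d,u,v)).round(1))
E
```

```text
rodfront [ -5.1  -3.3 122. ] [ -4.7  -3.4 123.7]
rodtop [ -0.3  -3.4 126. ] [ -0.3  -3.4 125.9]
rodback [  2.8  -3.4 122. ] [  3.1  -3.4 124.3]
rodL [ -0.9  57.1 122. ] [ -0.2  54.6 125.9]
rodR [ -1.  -60.8 122. ] [ -0.3 -58.6 125.8]
bBL [-46.7  18.3  96. ] [-60.   23.1  69.9]
bBR [-46.8 -24.9  96. ] [-60.  -29.1  69.9]
flapedge [27.6 -3.1 86.3] [27.6 -3.1 86.3]
```

Call:
send_rows(series=[[0,-4,0,0],[0,-8,0,0],[0,-12,0,0],[0,-16,0,0],[0,-20,0,0],[0,-24,0,0],[0,-28,0,0],[0,-32,0,0],[0,-32,0,0]])

```text
time_s: 5.85
tool_pos: [589.0, -9.1, 76.5]
tool_rot: [-2.251, 2.191, -0.001]
wrist_force: [-0.2, -1.2, -0.4]
width: 16.3
```

```bash
python3 - <<'E'
from h import *
rel(wd(-17,-2.5,76))
d=snap('wrist','w4'); snap('scene','s4')
c=ld('s4')['pixels'][140:290,140:330]; cv2.imwrite('pics/s4c.png',cv2.resize(c,None,fx=3.5,fy=3.5))
E
```

```text
t 5.85 chute pos [-25.4  -3.2  76.5] F [-0.2 -1.2 -0.4] w 16.262870702297914 shift [-0.7 -8.4  0.5] turn -0.0012
```

View pics/w4.png

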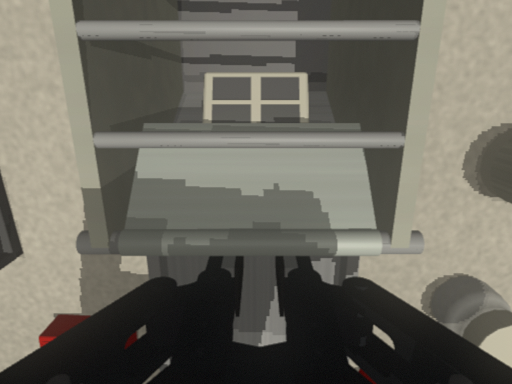

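View pics/s4c.png

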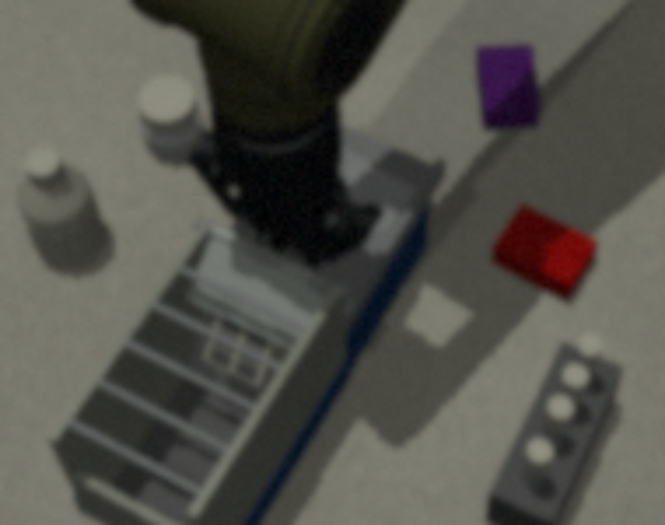

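The block's nose shows beyond the flap at (256,97), still level. I'll push on slowly towards the rod.

Call:
send_rows(series=[[0,-2,0,0],[0,-4,0,0],[0,-6,0,0],[0,-8,0,0],[0,-8,0,0],[0,-8,0,0]])

```text
time_s: 6.55
tool_pos: [596.3, -8.9, 76.3]
tool_rot: [2.251, -2.191, -0.0]
wrist_force: [-0.3, -0.1, -0.2]
width: 16.0
```

```bash
python3 - <<'E'
from h import *
rel(wd(-17,-2.5,76))
d=snap('wrist','w5')
E
```

```text
t 6.55 chute pos [-18.1  -3.1  76.3] F [-0.3 -0.1 -0.2] w 16.015097990640566 shift [-0.6 -1.1  0.3] turn -0.0012
```

View pics/w5.png

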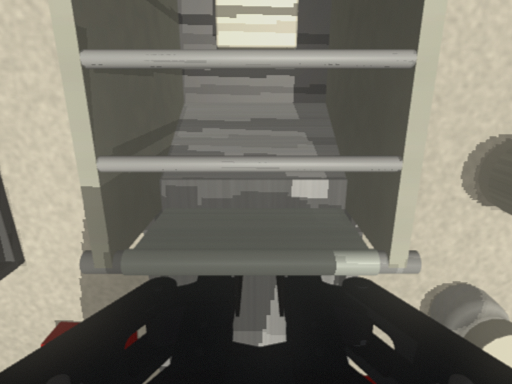

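The block has dropped, and its light face shows at (257,25) further inside. Now I'll draw back and then up.

Call:
send_rows(series=[[0,15,0,0],[0,35,0,0],[0,60,0,0],[0,85,0,0],[0,110,0,0],[0,140,0,0],[0,150,-30,0],[0,150,-60,0],[0,150,-90,0],[0,150,-100,0]])

```text
time_s: 7.6
tool_pos: [448.0, -13.2, 180.1]
tool_rot: [-2.248, 2.189, -0.008]
wrist_force: [0.0, 0.0, 0.0]
width: 16.0
```

Call:
send_rows(series=[[25,20,0,0],[65,40,0,0],[105,60,0,0],[145,60,0,0],[185,60,0,0],[225,60,0,0],[260,60,0,0],[260,60,0,0],[260,60,0,0],[260,60,0,0]])

```text
time_s: 8.6
tool_pos: [393.0, -273.4, 175.4]
tool_rot: [-2.251, 2.191, 0.003]
wrist_force: [-0.2, 0.7, 0.1]
width: 16.0
```

```bash
python3 - <<'E'
from h import *
rel(wd(-17,-2.5,76))
snap('scene','s6'); d=snap('top','t6')
c=d['pixels'][75:230,225:365]; cv2.imwrite('pics/t6c.png',cv2.convertScaleAbs(cv2.resize(c,None,fx=3.8,fy=3.8,interpolation=cv2.INTER_CUBIC),alpha=1.3))
c=ld('s6')['pixels'][140:310,140:330]; cv2.imwrite('pics/s6c.png',cv2.convertScaleAbs(cv2.resize(c,None,fx=3.5,fy=3.5),alpha=1.4))
for u,v in [(267,100),(262,115),(268,126),(268,138),(268,145),(268,160)]: print(u,v,ch(pt(d,u,v)).round(1))
z=d['z_map'];K=d['intrinsics'];T=d['world_from_camera']
v,u=np.mgrid[:384,:512]
p=np.stack([(u-K[0,2])/K[0,0]*z,-(v-K[1,2])/K[1,1]*z,-z,np.ones_like(z)],-1)@T.T
q=(p[...,:3]-O); X=q@CX;Y=q@CY
for x in range(-30,165,10):
  m=(abs(X-x)<5)&(abs(Y+3)<15)&(p[...,2]<110); print(x,m.sum(),np.median(p[...,2][m]).round(1) if m.any() else None)
for n,u,v,zz in [('jar',225+437/4-.4,75+508/4-.4,55),('bot',225+472/4-.4,75+307/4-.4,105)]: print(n,pt(d,u,v).round(1))
E
```

```text
t 8.6 chute pos [-228.7 -261.9  175.4] F [-0.2  0.7  0.1] w 15.99366649982743 shift [-259.4 -211.6   99.5] turn -0.0006
267 100 [126.2  -3.9 124.5]
262 115 [120.9   5.1  32.3]
268 126 [91.5 -9.4 31.2]
268 138 [ 31.7  -3.3 124.6]
268 145 [48.3 -9.2  5.6]
268 160 [-8.  -4.4 70. ]
-30 48 69.2
-20 47 69.2
-10 44 69.8
0 66 83.7
10 0 None
20 1 53.9
30 23 41.3
40 21 22.6
50 36 5.1
60 45 6.0
70 17 7.5
80 75 25.0
90 36 31.9
100 33 31.7
110 43 30.6
120 42 32.8
130 20 32.4
140 25 32.4
150 16 5.5
160 121 34.0
jar [ 505.5 -171.7   57.1]
bot [ 621.3 -188.5   99.6]
```

View pics/t6c.png

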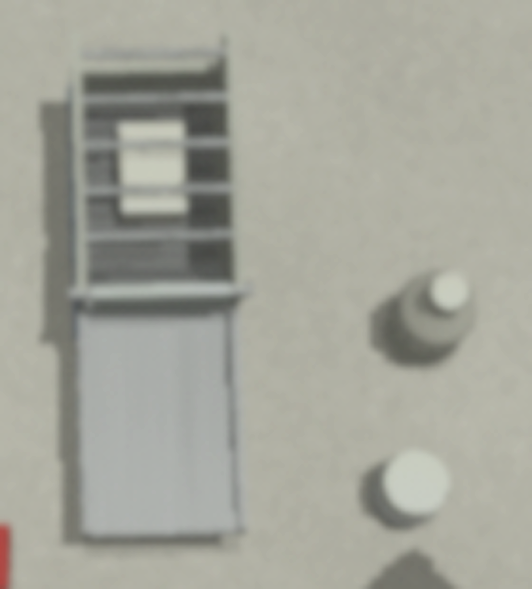

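View pics/s6c.png

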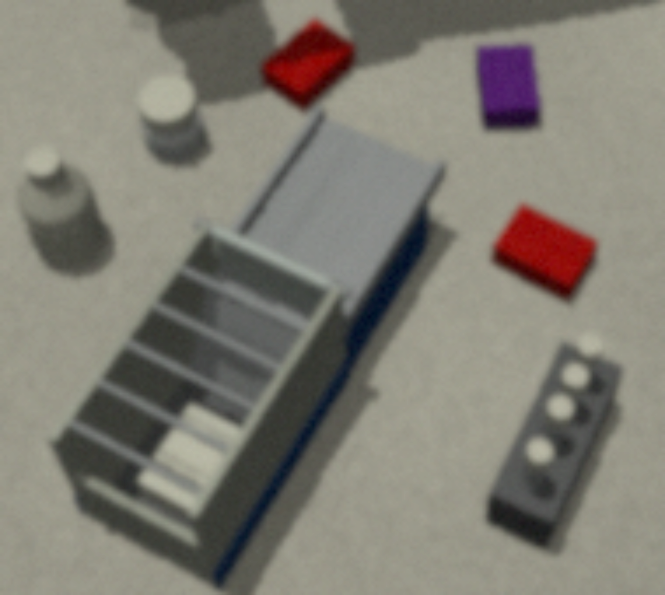

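The block lies flat on the catch floor, at chute x≈112 with its top at 32 mm. The flap hangs at x≈0, and the jar, bottle and rack haven't moved.

```bash
python3 - <<'E'
from h import *
print(get_state()['joint_vel'].round(4)); print(sign_off())
E
```

```text
[ 0.0032 -0.0043 -0.0046 -0.0014 -0.0009  0.0001]
the job is handed in; nothing more can be done
None
```

The block is in the waste chute, the flap hangs shut behind it, and I handed the job in at about 8.7 s; no verdict was reported.

- **Push:** I pushed the white block straight along the ledge with the fingertips 16 mm apart. It went in under the flap, tipped over the inner edge and slid down. I then drew the fingers back and moved the arm well clear.
- **Block at the end:** It lies flat and upside down on the catch floor. Its middle is about 112 mm beyond the flap, and its top is about 32 mm above the table.
- **Flap and force:** Depth readings put the flap at x ≈ 0. I did not measure its angle more finely than that. The wrist force read about 0 N.
- **Bottle, jar and rack:** All three look unmoved in the pictures. The jar measured within 1 mm of its first reading. The bottle read (621, −188) against (620, −187) at first, with a height of 99.6 instead of 105 mm, most likely because that pixel fell at the cap's edge. The rack I compared only by eye.
- **Camera disagreement:** The wrist and top cameras differed by about 2–3 mm sideways, within or close to the stated calibration error. It had no effect.

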